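Change specimen trays at the microscope bench

TASK

One of the three sliding specimen trays, the one with the glass slides, was left part-way out: push it fully home with a fingertip. Then hook a fingertip behind the upright front lip of the tray with the round dish and draw it out along its rails all the way to its stop, bearing only on the back of the lip, not pinching it. Do not touch the dish, which must ride along in its tray, and leave the tray of vials and the bottle, jar and beaker where they are.

Things in the scene. Friction and masses are not known exactly. Their poses are not given: they have to be found in the camera images.
- dish_lip_top (a point): top edge of the dish tray's upright front lip, at mid-width and mid-thickness, 54 mm above the bench. The tray slides out towards -x of this frame. Lip 80 mm wide (y), 8 mm thick (x), 30 mm high above the tray floor, which is 24 mm above the bench. Behind it (+x) a clear finger well, 54 mm from the lip's back face to a 10 mm high cross-bar and 96 mm across; the dish lies beyond the bar.
- dish_tray (a joint): how far the tray that carries the single round dish is drawn out, m: 0 fully home, 0.12 fully out against its stop. Slides with about 1.5 N of friction, stays where left. Aluminium tray 150 mm long, 104 mm wide, on a fixed cream base 200 x 124 mm between two steel rails 29 mm high.
- dish_seat (a point): on the floor of the dish tray, 24 mm above the bench, centre of the dish's compartment, 103 mm behind the lip's mid-thickness; moves with the tray.
- dish: loose lidded Petri dish, clear with an amber disc, 64 mm across, 16 mm high, about 40 g, lying in the compartment of its tray with 5 mm or more of play; origin at the centre of its underside.
- slide_lip_top (a point): top edge of the glass-slide tray's upright front lip, at mid-width and mid-thickness, 54 mm above the bench. The tray slides out towards -x of this frame. Lip 80 mm wide (y), 8 mm thick (x), 30 mm high above the tray floor, which is 24 mm above the bench. This is the tray that stands part-way out at the start. Nothing stands in front of the lip.
- slide_tray (a joint): how far the tray with three flat glass slides side by side is drawn out, m: 0 fully home against its end stop, 0.12 fully out. Starts part-way out (0.045 to 0.095); same tray, base and friction as the dish tray.
- vial_lip_top (a point): top edge of the vial tray's upright front lip, at mid-width and mid-thickness, 54 mm above the bench. The tray slides out towards -x of this frame. Lip 80 mm wide (y), 8 mm thick (x), 30 mm high above the tray floor, which is 24 mm above the bench.
- vial_tray (a joint): how far the tray with the white block of six little black-capped vials (tops 58 mm above the bench) is drawn out, m: 0 fully home, where it starts and must stay. Same tray and base as the others.
- reagent: loose amber bottle with white cap, 54 mm across, 120 mm high, to the robot's left of the trays; origin at the centre of its underside. Bystander.
- jar: loose pale jar with black lid, 60 mm across, 65 mm high, to the robot's right of the trays; origin at the centre of its underside. Bystander.
- beaker: loose glass beaker, 64 mm across, 85 mm high, nearer than the bottle on the left; origin at the centre of its underside. Bystander.
Things that resemble listed ones, but are neither listed nor needed, are in the scene too. What is shaped like the part that bears dish_lip_top but yellow is not meant. What is shaped like the part that bears slide_lip_top but yellow is not meant.

How it is judged:
On the way, in this order (a step that is already met when the one before it is completed fails the run):
1. the slide tray is pushed fully home while the dish tray is still in (value of joint slide_tray below 0.008 m and value of joint dish_tray below 0.03 m), for 0.2 s.
2. a finger bears on the back of the lip (its rear half, dish_tray_c5) while the tray is being drawn out (value of joint dish_tray above 0.04 m and contact force between the fingers and dish_tray_c5 above 0.3 N), for 0.05 s.
3. the dish tray is out at its stop (value of joint dish_tray above 0.112 m), for 0.2 s.
At the end, for the whole second after the job is handed in: Dish tray at least 112 mm of 120 mm out and at rest, dish lying flat in its compartment (within 25 mm of its middle), slide tray and vial tray within 8 mm of fully home, bottle, jar and beaker upright within 20 mm of where they stood (value of joint dish_tray above 0.112 m and value of joint each of slide_tray, vial_tray below 0.008 m and velocity of joint dish_tray between -0.01 and 0.01 m/s and linear speed of dish below 0.01 m/s and horizontal distance between dish and dish_seat below 0.025 m and z of dish in the frame of dish_seat below 0.006 m and angle between dish's own z axis and vertical below 0.1 rad and distance of each of reagent, jar, beaker from where it was at the start of the episode below 0.02 m and angle between each of reagent, jar, beaker's own z axis and vertical below 0.15 rad); the robot touches nothing.
It fails at once if the dish is touched by the robot (contact force between any of the fingers, the arm and dish above 1 N).
It fails at once if the dish is lifted out of its tray (z of dish in the frame of dish_seat above 0.012 m).
It fails at once if the dish tray's lip is pressed from the front or pinched (more than 8 N on its front half, dish_tray_c6) (contact force between the fingers and dish_tray_c6 above 8 N).
It fails at once if the vial tray is drawn out (value of joint vial_tray above 0.015 m).
It fails at once if the bottle, jar or beaker is moved or lifted (distance of any of reagent, jar, beaker from where it was at the start of the episode above 0.02 m).
It also fails if it takes over 45 s, if anything falls off the work surface, if the arm or the gripper's body presses on something with over 40 N, if the wrist force passes 120 N, or if a joint passes its speed limit or range.

ROBOT

A 6-joint arm with a two-finger parallel gripper is mounted at the origin on the work surface. World frame = base frame: x ahead of the robot, y to its left, z up, the work surface at z = 0. Lengths are in m, angles in rad, forces in N, time in s.
With the tool pointing down it reaches from about 0.25 to 0.775 m from the base axis. Payload 4 kg.
Tool frame: the origin (TCP) lies at the very end of the fingers, on their centre line; the grasp point (between the pads) lies hold_point_z behind it (hold_point_z is the distance from the TCP to the grasp point, in m); z points along the fingers, y is the direction in which the jaws open and shut (so a half turn about z gives the same grasp; the last joint's range is limited). The gripper opens to 94 mm and grips with 3 to 60 N. Pads are 16 mm wide; open, the fingers measure 119 mm over their backs; the gripper's body (75 mm by 177 mm) begins 78 mm behind the grasp point.
Start: joints at [1.197, 0.087, 1.371, -0, 1.684, -0.103], TCP at [0.147, 0.53, 0.206] pointing down, gripper open.
Joint ranges: [-3.1, 3.1], [-0.76, 2.03], [0.27, 2.55], [-1.08, 4.22], [0.17, 2.65], [-2.57, 2.57]. Speed limits (rad/s): [2.79, 2.79, 3.14, 3.14, 3.14, 3.14].

INTERFACE

Orientations are given as [roll, pitch, yaw] about the fixed x, y, z axes, in that order (R = Rz(yaw) Ry(pitch) Rx(roll)).
In Python, from bench import * gives the robot as it stands.
- The arm moves only by the tool step_arm, never from a script. Its argument "increments" is text: rows parted by semicolons, each of 6 numbers parted by spaces: the shift along the tool's x, y, z in cm, then the turn, a rotation vector about the tool's x, y, z in rad. A call has 1 to 5 rows; each row shifts and turns the commanded pose from where the row before left it, along the tool's axes as they then stand; what a row does not reach is not made up. A row lasts 1/10 s, in which the tool goes at most 50 mm and 8.59 degrees, less where a joint would pass 70% of its speed; a pose out of reach is approached as far as the arm can. A call is refused whole if a number of a shift passes 5 or a number of a turn 0.15, either way. A call with a gripper value outside its range is refused whole. "claw" is the gripper's target within -1 to 1 (shut at 1, half-way at 0, fully open at -1), set as the call begins (left out, the last holds). The fingers move at their own pace and stop on an object; the grip force is fixed at half the most. Time passes only in rows, so rows that do not move let the fingers close. It gives the time, the measured TCP pose, the force and the opening at its end, in the units of the state.
- get_obs(): the state, without advancing time (a new reading comes with each control period).
- snapshot(name): name is "side" or "top"; returns the picture (420x560x3 uint8, red, green, blue); there is no depth.
- calibration(name): a dict with "camera_matrix" (3x3 intrinsics, pixels), "eye" and "orientation" of the camera in the world. Camera axes: x right, y up, looking along -z (the intrinsics and any distortion apply to the point x, -y, -z); pixel columns grow to the right and rows downward; lengths in m; the calibration is good to about 2 mm. A picture is of the moment at which its call begins. calibration takes no time and is no camera call.
- close_job(): hands the job in, once; it reports no verdict.
The state is a dict: "time": time; "joint_positions": joint angles; "qvel": joint speeds; "joint_torque": joint torques, N m; "tool_pos": TCP position; "ee_rot": TCP orientation; "wrist_force": force on the tool from outside, world axes, zero at the start; "wrist_torque": the same for the moment, N m; "width": finger opening in m.
Only numpy, scipy, OpenCV 4.12 (cv2) and the standard library are available. Lean on these libraries where they do the work, as an engineer would, in place of code of your own. Each camera call takes 0.05 s, during which the arm holds its last target. There are 200 camera calls.

## Working session

There is one attempt and no reset: what is moved stays moved. The work goes in short steps, Python scripts to look and compute and a tool call to move; the robot and the scene stay as the last step left them, time stands still between calls to the robot, and variables do not carry over. Pictures are saved under pics/ and viewed, about 8 in all and at most 12, crops included, and the job is handed in when it is done.

Besides the shell and the picture viewer there is one more tool, called after "Emit:" as name(argument=value, ...) on one line, values as JSON. step_arm: Moves the arm, as the interface text tells. Its arguments: {"type":"object","properties":{"increments":{"type":"string"},"claw":{"type":"number"}},"required":["increments"]}

```bash
mkdir -p pics; python3 - <<'E'
from bench import *
import cv2
for n in("top","side"):
    cv2.imwrite(f"pics/{n}0.png",snapshot(n)[:,:,::-1]); print(n,calibration(n))
print(get_obs())
E
```

```text
top {'camera_matrix': array([[488.63838746,   0.        , 275.24221025],
       [  0.        , 488.63838746, 209.97462236],
       [  0.        ,   0.        ,   1.        ]]), 'eye': array([ 0.23198504, -0.03748614,  1.58634714]), 'orientation': array([ 0.19470747, -0.00702345, -1.55027295])}
side {'camera_matrix': array([[414.93943952,   0.        , 272.50129427],
       [  0.        , 414.93943952, 206.53944586],
       [  0.        ,   0.        ,   1.        ]]), 'eye': array([ 0.09288253, -0.65047425,  0.88393596]), 'orientation': array([ 0.74007774, -0.00880986, -0.64214041])}
{'time': 0.1, 'joint_positions': array([ 1.19689666e+00,  8.78809988e-02,  1.37207480e+00,  2.48688927e-05,
        1.68359187e+00, -1.03137664e-01]), 'qvel': array([ 0.0014898 , -0.00080965, -0.00430869, -0.0025154 , -0.00145811,
        0.00070584]), 'joint_torque': array([ 1.93105167e-03, -3.41257095e+01, -3.03301692e+01,  7.21175317e-02,
        3.04453145e-02, -9.23507082e-05]), 'tool_pos': array([0.14694505, 0.52950615, 0.20443564]), 'ee_rot': array([-3.13965057e+00, -2.25863618e-04,  2.87083321e+00]), 'wrist_force': array([ 0.49296155,  0.38068046, -0.71202862]), 'wrist_torque': array([-0.03770228, -0.00843895,  0.03736979]), 'width': 0.09389016062273346}
```

View pics/top0.png

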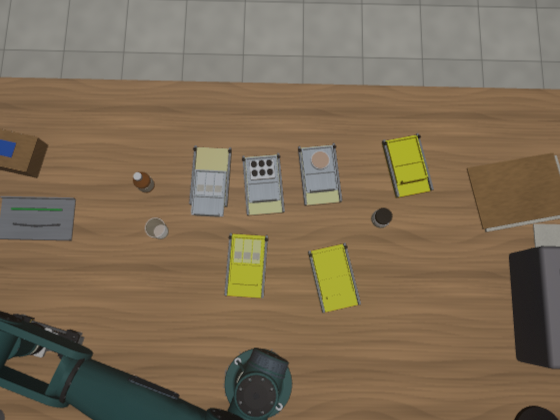

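View pics/side0.png

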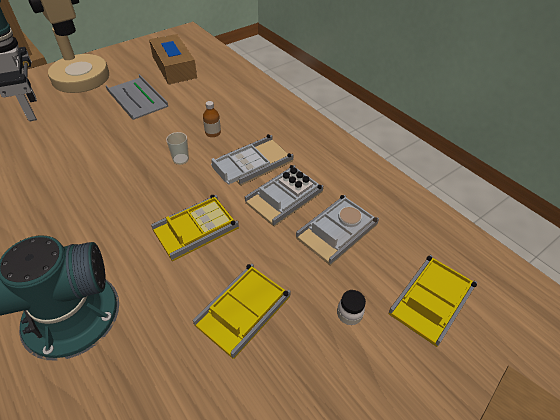

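Top view: the metal slide tray is at (210,182), part-way out, with a yellow lookalike at (247,265). The metal dish tray is at (319,175), with yellow lookalikes at (333,278) and (408,165). The vial tray is at (263,185), bottle (143,181), beaker (157,229), jar (382,217). I choose the two aluminium trays and check them in one close crop.

```bash
python3 - <<'E'
import cv2,numpy as np
a=cv2.imread("pics/top0.png")[135:235,180:350]
b=cv2.imread("pics/side0.png")[125:270,200:390]
a=cv2.resize(a,(680,400),interpolation=cv2.INTER_CUBIC)
b=cv2.resize(b,(760,580),interpolation=cv2.INTER_CUBIC)
cv2.imwrite("pics/a.png",a);cv2.imwrite("pics/b.png",b)
E
```

```text
(no output)
```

View pics/a.png

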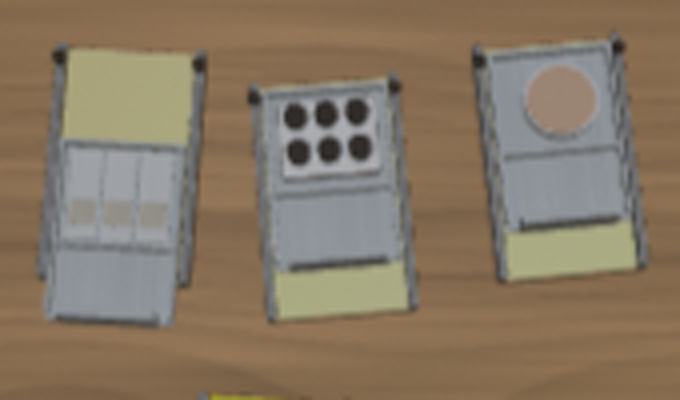

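View pics/b.png

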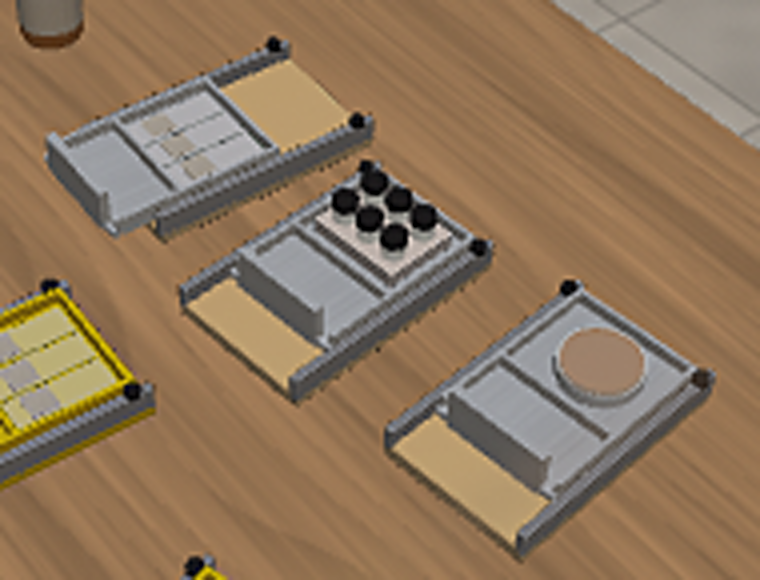

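The crops confirm my choices. The slide tray (left, grey) stands out past its rails, with its lip at about (52,320)-(160,320) in the top crop. The dish tray (right, grey) is home with its dish behind the bar, and its lip is at (520,222)-(620,217).

```bash
cat > h.py <<'E'
from bench import *
import numpy as np
from scipy.spatial.transform import Rotation as R
def ray(n,u,v,z):
    c=calibration(n);K=c["camera_matrix"];p=np.linalg.solve(K,[u,v,1])
    d=R.from_euler("xyz",c["orientation"]).as_matrix()@[p[0],-p[1],-p[2]]
    return c["eye"]+d*(z-c["eye"][2])/d[2]
def proj(n,P):
    c=calibration(n);q=R.from_euler("xyz",c["orientation"]).as_matrix().T@(np.array(P)-c["eye"])
    w=c["camera_matrix"]@[q[0],-q[1],-q[2]]; return w[:2]/w[2]
E
python3 - <<'E'
from h import *
T=lambda u,v,z:ray("top",(u+.5)/4-.5+180,(v+.5)/4-.5+135,z)[:2].round(4)
S=lambda u,v,z:ray("side",(u+.5)/4-.5+200,(v+.5)/4-.5+125,z)[:2].round(4)
print("dish rails top",[T(*p,.029) for p in((502,280),(642,267),(478,62),(616,46))])
print("slide rails top",[T(*p,.029) for p in((42,278),(184,284),(61,55),(200,62))])
print("dish rails side",[S(*p,.029) for p in((390,435),(520,540),(568,288),(702,380))])
print("slide rails side",[S(*p,.029) for p in((160,222),(274,45),(358,122))])
print("dish lip S",S(450,391,.054),S(550,462,.054)," T",T(520,219,.054),T(620,214,.054))
print("slide lip S",S(48,138,.054),S(107,190,.054)," T",T(54,316,.054),T(158,316,.054))
print("slide lip bottom T",T(54,321,.024),T(160,324,.024),"dish",T(520,226,.024),T(620,221,.024))
for n,uv in(("bottle",(143,190)),("beaker",(157,232)),("jar",(382,222))): print(n,ray("top",*uv,0.02)[:2].round(3))
E
```

```text
dish rails top [array([ 0.5592, -0.1391]), array([ 0.5725, -0.2532]), array([ 0.7441, -0.1175]), array([ 0.7607, -0.2325])]
slide rails top [array([0.5526, 0.235 ]), array([0.5501, 0.1195]), array([0.7423, 0.2295]), array([0.7388, 0.1138])]
dish rails side [array([ 0.5615, -0.1449]), array([ 0.574 , -0.2585]), array([ 0.7487, -0.1161]), array([ 0.7626, -0.2337])]
slide rails side [array([0.5515, 0.1127]), array([0.7442, 0.232 ]), array([0.74  , 0.1148])]
dish lip S [ 0.6027 -0.1544] [ 0.6154 -0.2367]  T [ 0.6045 -0.1515] [ 0.6104 -0.2322]
slide lip S [0.5207 0.2162] [0.5256 0.1413]  T [0.5167 0.2194] [0.5186 0.1366]
slide lip bottom T [0.5182 0.2242] [0.5176 0.1381] dish [ 0.6058 -0.1538] [ 0.6119 -0.236 ]
bottle [0.598 0.394]
beaker [0.46  0.339]
jar [ 0.509 -0.391]
```

Emit:
step_arm(increments="0 0 0 0 0 -0.122; 0 0 0 0 0 -0.122; -2.8 -2.9 0 0 0 0; -2.8 -2.9 0 0 0 0; -2.8 -2.9 0 0 0 0", claw=1)

```text
time: 0.6
tool_pos: [0.2291, 0.4396, 0.2048]
ee_rot: [-3.141, -0.0, 3.116]
wrist_force: [1.0, -0.6, 1.2]
width: 0.0576
```

Emit:
step_arm(increments="-2.8 -2.9 0 0 0 0; -2.8 -2.9 0 0 0 0; -2.8 -2.9 0 0 0 0; -2.8 -2.9 0 0 0 0; -2.8 -2.9 0 0 0 0")

```text
time: 1.1
tool_pos: [0.3654, 0.2906, 0.205]
ee_rot: [-3.141, -0.001, 3.115]
wrist_force: [0.0, 0.2, -0.4]
width: 0.0175
```

Emit:
step_arm(increments="-2.8 -2.9 0 0 0 0; -2.8 -2.9 0 0 0 0; -2.8 -2.9 0 0 0 0; -1 0 0 0 0 0; 0 0 0 0 0 0")

```text
time: 1.6
tool_pos: [0.4571, 0.202, 0.2046]
ee_rot: [3.142, -0.002, 3.112]
wrist_force: [-0.1, 0.4, 0.1]
width: 0.0005
```

Emit:
step_arm(increments="-0.8 -1.2 3 0 0 0; -0.8 -1.2 3 0 0 0; 0 0 3 0 0 0; 0 0 3 0 0 0; 0 0 2 0 0 0")

```text
time: 2.1
tool_pos: [0.4693, 0.1793, 0.0629]
ee_rot: [-3.141, -0.004, 3.117]
wrist_force: [-0.4, 0.0, 0.1]
width: 0.0002
```

Emit:
step_arm(increments="0 0 1.5 0 0 0; 0 0 1.3 0 0 0; 0 0 0 0 0 0")

```text
time: 2.4
tool_pos: [0.4696, 0.1789, 0.0354]
ee_rot: [-3.141, -0.004, 3.117]
wrist_force: [0.1, -0.4, -0.0]
width: 0.0001
```

```bash
python3 - <<'E'
from h import *
import cv2
o=get_obs();print(o["tool_pos"],o["wrist_force"],o["joint_positions"])
b=snapshot("side")[100:270,150:390,::-1]
a=snapshot("top")[125:255,170:350,::-1]
cv2.imwrite("pics/c.png",cv2.hconcat([cv2.resize(b,(452,320),interpolation=2),cv2.resize(a,(443-100,320)[:2],interpolation=2)]))
E
```

```text
[0.46956164 0.17885849 0.03543604] [ 0.13921694 -0.35883612 -0.01005718] [ 2.50722857e-01  8.47297746e-02  1.72023340e+00  4.86011105e-04
  1.34101120e+00 -1.29515139e+00]
```

View pics/c.png

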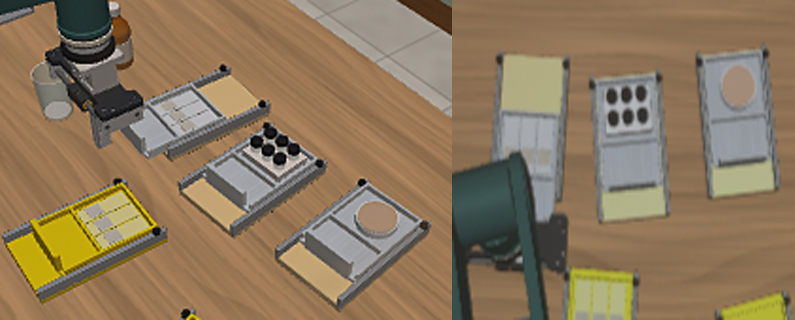

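The closed fingertips stand just in front of the slide lip, at about (105,130) in the left half, with a clear path. Now I push.

Emit:
step_arm(increments="-1.5 0 0 0 0 0; -1.5 0 0 0 0 0; -1 0 0 0 0 0; -1 0 0 0 0 0; -1 0 0 0 0 0")

```text
time: 3.0
tool_pos: [0.5322, 0.1768, 0.0381]
ee_rot: [3.141, -0.0, 3.115]
wrist_force: [-2.6, 0.7, 0.5]
width: 0.0006
```

Emit:
step_arm(increments="-1 0 0 0 0 0; -1 0 0 0 0 0; -1 0 0 0 0 0; -1 0 0 0 0 0; -0.5 0 0 0 0 0")

```text
time: 3.5
tool_pos: [0.5779, 0.1752, 0.0373]
ee_rot: [-3.142, 0.0, 3.115]
wrist_force: [-2.1, -0.5, 2.0]
width: -0.0
```

Emit:
step_arm(increments="-0.3 0 0 0 0 0; -0.3 0 0 0 0 0")

```text
time: 3.7
tool_pos: [0.5822, 0.175, 0.0373]
ee_rot: [-3.141, -0.002, 3.115]
wrist_force: [-8.0, -0.9, 5.1]
width: 0.0005
```

Emit:
step_arm(increments="-0.3 0 0 0 0 0; -0.3 0 0 0 0 0")

```text
time: 3.9
tool_pos: [0.5822, 0.175, 0.0374]
ee_rot: [-3.14, -0.016, 3.115]
wrist_force: [-21.1, -1.6, 14.1]
width: 0.0003
```

The fingertips are firmly against the stop: the force rose and there was no more motion. I retreat, rise and go over to the dish tray's well.

Emit:
step_arm(increments="1 0 0 0 0 0; 1.5 0 0 0 0 0; 1.5 0 0 0 0 0; 0 0 -3 0 0 0; 0 0 -4 0 0 0")

```text
time: 4.4
tool_pos: [0.5467, 0.1757, 0.1052]
ee_rot: [-3.14, -0.005, 3.115]
wrist_force: [-0.1, -0.0, 0.4]
width: 0.0009
```

Emit:
step_arm(increments="0 0 -4 0 0 0; 0 0 -3 0 0 0; 0 0 0 0 0 -0.147; 0 0 0 0 0 0; 0 0 0 0 0 0")

```text
time: 4.9
tool_pos: [0.5486, 0.176, 0.1767]
ee_rot: [-3.142, -0.0, -3.024]
wrist_force: [-0.1, 0.4, -0.0]
width: 0.0007
```

```bash
python3 - <<'E'
from h import *
import cv2
o=get_obs();p=o["tool_pos"];Rm=R.from_euler("xyz",o["ee_rot"]).as_matrix()
print(p,o["ee_rot"],(Rm.T@(np.array([.644,-.190,p[2]])-p)*100).round(2))
b=snapshot("side")[100:270,150:390,::-1]
cv2.imwrite("pics/d.png",cv2.resize(b,(720,510),interpolation=2))
E
```

```text
[0.54859812 0.17600972 0.17671869] [-3.14151757e+00 -4.12700343e-04 -3.02421681e+00] [ -5.19 -37.47   0.  ]
```

View pics/d.png

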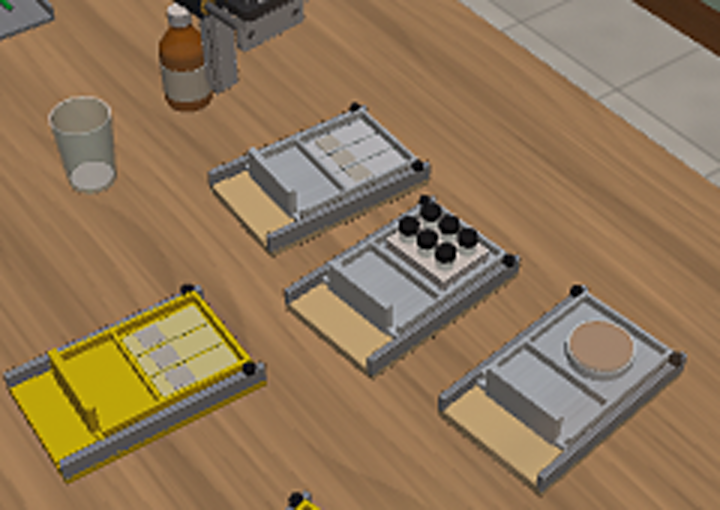

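The slide tray is now fully home, with its lip at (275,180) and its back against the posts. The vial tray, bottle and beaker are unmoved. Next I move above the dish tray well.

Emit:
step_arm(increments="-0.4 -2.9 0 0 0 0; -0.4 -2.9 0 0 0 0; -0.4 -2.9 0 0 0 0; -0.4 -2.9 0 0 0 0; -0.4 -2.9 0 0 0 0")

```text
time: 5.45
tool_pos: [0.5857, 0.0334, 0.1759]
ee_rot: [3.141, -0.002, -3.023]
wrist_force: [1.2, -0.5, 0.6]
width: 0.0005
```

Emit:
step_arm(increments="-0.4 -2.9 0 0 0 0; -0.4 -2.9 0 0 0 0; -0.4 -2.9 0 0 0 0; -0.4 -2.9 0 0 0 0; -0.4 -2.9 0 0 0 0")

```text
time: 5.95
tool_pos: [0.623, -0.1081, 0.1757]
ee_rot: [3.141, -0.002, -3.023]
wrist_force: [0.4, 0.1, -0.3]
width: 0.0001
```

Emit:
step_arm(increments="-0.4 -2.9 0 0 0 0; -0.4 -2.8 0 0 0 0; -0.4 -2.8 0 0 0 0; 0 0 0 0 0 0; 0 0 0 0 0 0")

```text
time: 6.45
tool_pos: [0.6449, -0.1901, 0.1757]
ee_rot: [3.14, -0.002, -3.024]
wrist_force: [-0.0, 0.5, 0.6]
width: 0.0003
```

```bash
python3 - <<'E'
from h import *
import cv2
o=get_obs();p=o["tool_pos"];Rm=R.from_euler("xyz",o["ee_rot"]).as_matrix()
print(p,o["ee_rot"],o["joint_positions"],(Rm.T@(np.array([.644,-.190,p[2]])-p)*100).round(2))
E
```

```text
[ 0.64486275 -0.19005972  0.17566182] [ 3.13964578e+00 -2.28614845e-03 -3.02353008e+00] [-3.71240953e-01  3.71579836e-01  1.08811090e+00  6.48124289e-04
  1.68483483e+00 -2.06002482e+00] [0.08 0.02 0.  ]
```

Descend to 70 mm first (above the lip), then look.

Emit:
step_arm(increments="0 0 3 0 0 0; 0 0 3 0 0 0; 0 0 3 0 0 0; 0 0 1.6 0 0 0; 0 0 0 0 0 0")

```text
time: 6.95
tool_pos: [0.6433, -0.1879, 0.0677]
ee_rot: [3.138, -0.006, -3.02]
wrist_force: [-0.4, 1.0, 0.5]
width: 0.0003
```

```bash
python3 - <<'E'
from h import *
import cv2
o=get_obs();p=o["tool_pos"];print(p,proj("side",p))
b=snapshot("side")[150:280,270:420,::-1]
cv2.imwrite("pics/e.png",cv2.resize(b,(600,520),interpolation=2))
E
```

```text
[ 0.64325716 -0.18794681  0.06774145] [332.87940268 219.82273225]
```

View pics/e.png

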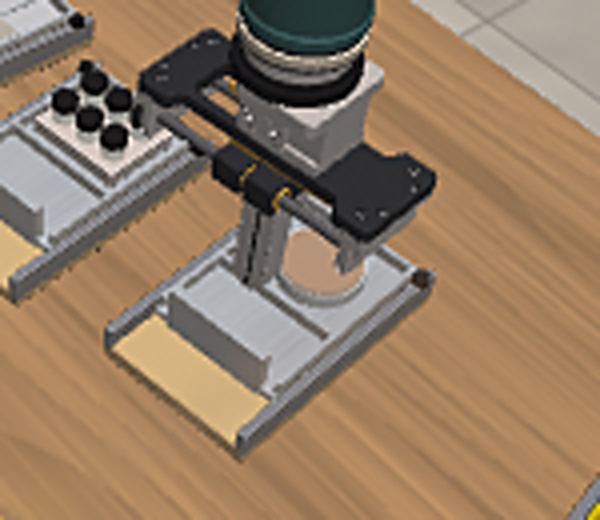

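The fingertips at (255,280) are above the well between the lip and the bar, with the dish clear behind. I descend into the well.

Emit:
step_arm(increments="0 0 1 0 0 0; 0 0 1 0 0 0; 0 0 1 0 0 0; 0 0 0.4 0 0 0; 0 0 0 0 0 0")

```text
time: 7.5
tool_pos: [0.6447, -0.1898, 0.0361]
ee_rot: [3.14, -0.002, -3.022]
wrist_force: [0.4, 0.3, -0.2]
width: 0.0008
```

Emit:
step_arm(increments="0.5 0 0 0 0 0; 0.5 0 0 0 0 0; 0.5 0 0 0 0 0; 0.5 0 0 0 0 0; 0.5 0 0 0 0 0")

```text
time: 8.0
tool_pos: [0.6208, -0.1931, 0.0379]
ee_rot: [-3.141, 0.002, -3.022]
wrist_force: [2.1, 0.3, -0.5]
width: 0.0003
```

Emit:
step_arm(increments="0.6 0 0 0 0 0; 0.6 0 0 0 0 0; 0.6 0 0 0 0 0; 0.6 0 0 0 0 0; 0.6 0 0 0 0 0")

```text
time: 8.5
tool_pos: [0.5906, -0.1967, 0.0379]
ee_rot: [-3.141, 0.001, -3.021]
wrist_force: [2.3, 0.4, 1.3]
width: 0.0006
```

Emit:
step_arm(increments="0.6 0 0 0 0 0; 0.6 0 0 0 0 0; 0.6 0 0 0 0 0; 0.6 0 0 0 0 0; 0.6 0 0 0 0 0")

```text
time: 9.0
tool_pos: [0.5606, -0.2002, 0.0375]
ee_rot: [-3.142, 0.0, -3.021]
wrist_force: [1.8, 0.2, 1.0]
width: 0.0006
```

Emit:
step_arm(increments="0.6 0 0 0 0 0; 0.6 0 0 0 0 0; 0.6 0 0 0 0 0; 0.6 0 0 0 0 0; 0.6 0 0 0 0 0")

```text
time: 9.5
tool_pos: [0.5307, -0.2038, 0.0375]
ee_rot: [3.142, 0.0, -3.021]
wrist_force: [2.8, 0.1, 1.7]
width: 0.0004
```

Emit:
step_arm(increments="0.5 0 0 0 0 0; 0.5 0 0 0 0 0; 0.4 0 0 0 0 0; 0.3 0 0 0 0 0")

```text
time: 9.9
tool_pos: [0.5139, -0.2058, 0.0374]
ee_rot: [3.141, -0.0, -3.021]
wrist_force: [2.1, 0.7, 0.8]
width: 0.0003
```

Emit:
step_arm(increments="0.3 0 0 0 0 0; 0.3 0 0 0 0 0; 0.2 0 0 0 0 0")

```text
time: 10.2
tool_pos: [0.5061, -0.2067, 0.0374]
ee_rot: [3.141, -0.0, -3.021]
wrist_force: [2.1, 0.5, 1.3]
width: 0.0006
```

Emit:
step_arm(increments="0.2 0 0 0 0 0; 0.2 0 0 0 0 0")

```text
time: 10.4
tool_pos: [0.5045, -0.207, 0.0375]
ee_rot: [-3.141, 0.006, -3.022]
wrist_force: [10.4, 0.7, -5.0]
width: 0.0004
```

The force has risen to 10 N, so the tray is at its stop. I hold for 0.3 s, back off slightly, then rise.

Emit:
step_arm(increments="0 0 0 0 0 0; 0 0 0 0 0 0; 0 0 0 0 0 0; -0.6 0 0 0 0 0; -0.6 0 0 0 0 0")

```text
time: 10.9
tool_pos: [0.5135, -0.2055, 0.0368]
ee_rot: [3.14, -0.003, -3.021]
wrist_force: [0.6, -0.8, -0.5]
width: 0.0003
```

Emit:
step_arm(increments="0 0 -2 0 0 0; 0 0 -3 0 0 0; 0 0 -4 0 0 0; 0 0 -4 0 0 0; 0 0 -3 0 0 0")

```text
time: 11.4
tool_pos: [0.5144, -0.2059, 0.1999]
ee_rot: [-3.141, 0.0, -3.021]
wrist_force: [0.7, -0.5, -0.1]
width: 0.0008
```

Emit:
step_arm(increments="0 4 0 0 0 0; 0 4 0 0 0 0; 0 4 0 0 0 0; 0 4 0 0 0 0; 0 4 0 0 0 0")

```text
time: 11.9
tool_pos: [0.4894, -0.0059, 0.1971]
ee_rot: [3.142, -0.002, -3.022]
wrist_force: [1.3, 0.1, -0.1]
width: 0.0007
```

```bash
python3 - <<'E'
from h import *
import cv2
o=get_obs();p=o["tool_pos"];print(o["time"],p,o["wrist_force"])
b=snapshot("side")[100:330,130:410,::-1]
cv2.imwrite("pics/f.png",cv2.resize(b,(700,575),interpolation=2))
a=snapshot("top")[125:245,120:400,::-1]
cv2.imwrite("pics/g.png",cv2.resize(a,(784,336),interpolation=2))
E
```

```text
11.9 [ 0.48939962 -0.00586213  0.19705937] [ 1.29722836  0.10820157 -0.0743293 ]
```

View pics/f.png

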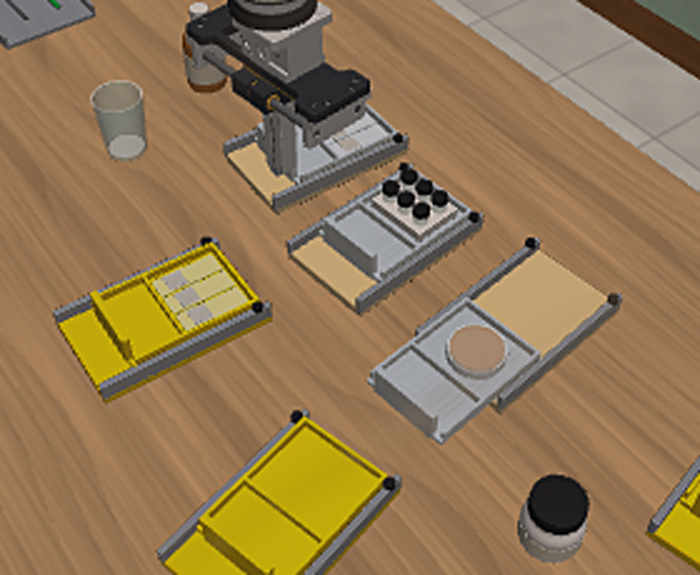

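View pics/g.png

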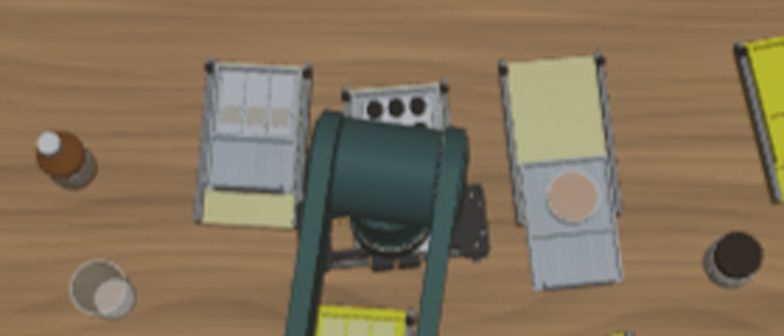

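The side view shows the dish tray fully drawn out (lip at (408,395)) with the dish flat in its compartment at (475,350). The top view shows the slide and vial trays home and the bottle (62,155), jar (735,258) and beaker (100,290) in place. The arm is in free air, so I let it settle and hand in.

Emit:
step_arm(increments="0 0 0 0 0 0; 0 0 0 0 0 0; 0 0 0 0 0 0")

```text
time: 12.3
tool_pos: [0.4904, -0.0084, 0.1972]
ee_rot: [-3.141, -0.001, -3.023]
wrist_force: [-0.6, 0.4, -0.7]
width: 0.0002
```

```bash
python3 -c "
from bench import *
print(get_obs()['wrist_force']); print(close_job())"
```

```text
[-0.58870092  0.43697523 -0.66265954]
the job is handed in; nothing more can be done
None
```

The slide tray is pushed home and the dish tray is drawn out to its stop. I handed the job in at 12.3 s of the 45 s; no verdict was reported.

- **Slide tray:** I pushed its lip with the closed fingertips until it stopped moving. The wrist force had risen to about 21 N.
- **Dish tray:** I lowered the fingertips into the well behind the lip and pulled with about 2 N. After about 120 mm of travel the force rose to about 10 N and the motion stopped.
- **Last checks:** The final pictures show the dish lying flat in its compartment and the slide and vial trays home. The bottle, jar and beaker stand where they were by eye; I did not measure them. The arm is clear of everything, with wrist force under 1 N.
- **Disagreements:** None of the checks failed. The slide tray stopped about 3 mm short of where I had estimated from the pictures, which is about the limit of the camera measurement.

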